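# Reach over the graphics card and throw the power unit's slide switch

### The arm

A 6-joint arm with a two-finger parallel gripper is mounted at the origin on the work surface. World frame = base frame: x ahead of the robot, y to its left, z up, the work surface at z = 0. Lengths are in m, angles in degrees, forces in N, time in s.
With the tool pointing down it reaches from about 0.3 to 0.875 m from the base axis. Payload 4.2 kg.
Tool frame: the origin (TCP) lies at the very end of the fingers, on their centre line; the grasp point (between the pads) lies 19 mm behind it; z points along the fingers, y is the line along which they close (so a half turn about z gives the same grasp; the last joint's range is limited). The gripper opens to 85 mm and grips with 20 to 120 N. Pads are 22 mm wide; open, the fingers measure 114 mm over their backs; the gripper's body (76 mm by 85 mm) begins 54 mm behind the grasp point. The pads swing forward as they close: fully open they stand 13 mm farther back than shut.
Start: joints at [-67.036, 18.312, 89.639, -0, 72.044, -1.146], TCP at [0.235, -0.525, 0.231] pointing down, gripper open.
Joint ranges: [-177.97, 177.97], [-48.28, 115.42], [12.27, 149.76], [-77.06, 257.06], [2.81, 150.46], [-146.56, 146.56]. Speed limits (degrees/s): [147.25, 147.25, 180, 180, 180, 180].

### API

Orientations are given as [roll, pitch, yaw] about the fixed x, y, z axes, in that order (R = Rz(yaw) Ry(pitch) Rx(roll)).
In Python, from bench import arm gives the robot as it stands. The module is installed in compiled form; this text tells all that it offers.
- The arm moves only by the shell command python3 -m pendant 'ROWS' [FORCE]. ROWS is text: rows parted by semicolons, each of 7 numbers parted by spaces: the turn, a rotation vector about the world's x, y, z in degrees, then the shift along the world's x, y, z in m, then the opening in per cent of the stroke, from 0 (shut) to 100 (fully open). In form: rx ry rz x y z claw; .... A call has 1 to 12 rows; each row shifts and turns the commanded pose from where the row before left it; what a row does not reach is not made up. A row lasts 1/8 s, in which the tool goes at most 62.5 mm and 10.7 degrees, less where a joint would pass 70% of its speed; a pose out of reach is approached as far as the arm can. A call with a gripper value outside its range is refused whole. The fingers move at their own pace and stop on an object; FORCE is the grip in N (left out, the last holds). Time passes only in rows, so rows that do not move let the fingers close. It gives the time, the measured TCP pose, the force, the opening and the grip force at its end, in the units of the state.
- arm.read_state(): the state, without advancing time (a new reading comes with each control period).
- arm.get_image(name): name is "side" or "top" or "wrist"; returns a dict with "image" (420x560x3 uint8, red, green, blue), "fx", "fy", "cx", "cy" (pixels), "R" (3x3) and "t" (3): a world point X has camera coordinates R X + t. Camera axes: x right, y down, z forward; pixel columns grow to the right and rows downward; lengths in m; the calibration is good to about 2 mm. A picture is of the moment at which its call begins. There is no depth.
- arm.job_done(): hands the job in; it is judged then, once.
Trained networks look in a picture, given as the dict that the camera call returned (one of the last four; its "shot" number tells which), for a name from the list of things; names that differ only in an ending like _2 or _b are one class to them, and where a whole thing is asked for, a point or a joint stands for the part that bears it (a point fixed in the world has none). Each returns a list of dicts, best first, with "conf" (0 to 1); they miss things now and then, are a little off and sometimes report something else, mostly with a low value. They report only what shows in the picture. A call takes as long as a camera call. They do not tell look-alikes from the thing itself.
- arm.recognise(thing, picture): "location" ([column, row] in pixels, amid what is visible of it).
- arm.place_of(thing, picture): "location" ([column, row] in pixels: a listed point, or the origin of a listed thing).
The state is a dict: "clock": time; "q": joint angles; "joint_vel": joint speeds; "joint_efforts": joint torques, N m; "position": TCP position; "tool_rot": TCP orientation; "contact_force": force on the tool from outside, world axes, zero at the start; "wrist_torque": the same for the moment, N m; "gripper_width": finger opening in m; "grip_force": force on a finger pad.
Only numpy, scipy, OpenCV 4.12 (cv2) and the standard library are available. Lean on these libraries where they do the work, as an engineer would, in place of code of your own. Each camera call takes 0.05 s, during which the arm holds its last target. There are 200 camera calls.

### The job

The power unit's slide switch on this PC test bench sits in the gap behind the standing graphics card. Take the bent rod off its rest, reach over the card with it and, with the rod only, slide the switch knob fully home towards its on end (the left end as the robot sees it) and keep pressing it gently against the stop for about one second: it is delicate, so feel for the stop and never press hard. Then hang the rod back on its rest as it was; do not push on the card and leave the other things on the desk alone.

Things in the scene. Friction and masses are not known exactly. Their poses are not given: they have to be found in the camera images.
- bench: Fixed test bench, a white tray 250 x 260 x 12 mm (x -65..185, y +-130). Origin on the table under the card's middle; x from the card to the power unit behind it, y along the card to the switch's on end, z up. Power unit: steel box x 80..166, y +-62, top z 78. In the 60 mm gap between card and unit lies the metal switch housing: x 27..63, y +-60, top z 34; the knob runs on it at x = 45.
- card: The barrier: a graphics card with metal fins standing across the bench, at bench x -14..17 mm, y +-123 mm, top edge 130 mm above the table. Fixed. Origin at its foot (12 mm above the table), axes as the bench. It must not be pushed with more than 8 N.
- knob: Black slide knob 16 x 12 (y) x 30 (z) mm behind the card; origin under its middle, 34.5 mm above the table, axes as the bench. Slides along bench y only, +y is on, 1.3 N friction, no spring; starts at bench y -42..-2 mm. A rigid hidden stop ends it 24 to 40 mm on, at y -2..+22 mm, unseen and different each time: feel for it. Over 9 N from the rod damages it; 3 to 6 N on the stop is right.
- rod: Loose bent rod, 110 to 170 g. Handle: square black bar 110 x 16 x 16 mm along its x axis, origin in its middle. From its +x end an 8 mm round steel bar runs on to x = 90 mm, then bends straight down (-z) to a round end at z = -129 mm. Nose-heavy (centre of mass at about x 40, z -22 mm): grip it firmly across the handle's middle.
- rod_grip (a point): Centre of the rod's handle, where to grasp it; axes as the rod: x along the handle towards the bend, z up.
- rod_tip (a point): Lowest point of the rod's round end, 90 mm ahead (x) and 129 mm below (z) the handle's centre.
- rest: Fixed plywood rest, base 200 x 80 x 12 mm; origin on the table under the seat, x along the rod towards its bend. Two posts, 12 mm thick, 50 mm wide: at x = -42 mm under the handle (ledge 152 mm high, prongs 21 mm apart flaring to 30) and at x = +68 mm under the steel bar (ledge 156 mm high, prongs 12 mm apart flaring to 21). Prongs rise 16 mm over the ledges.
- rest_seat (a point): Where the centre of the rod's handle lies when it hangs on the rest: 160 mm above the table; axes as the rest.
- drive: Bystander: loose hard drive 147 x 102 x 24 mm lying on the desk; origin under its middle.
- screwdriver: Bystander: loose screwdriver lying on the desk in front of the bench; origin under its middle.
- memory: Bystander: loose memory stick 31 x 133 x 6 mm lying on the bench's tray in front of the card; origin under its middle.
- mug: Bystander: loose white mug, 95 mm tall; origin under its middle.
Not all that is in view belongs to the job. There is more than one size of the rod; the job needs the middle-sized.

How it is judged (in metres and radians):
On the way, in this order (a step that is already met when the one before it is completed fails the run):
1. the rod is taken off its rest (distance between rod_grip and rest_seat above 0.06 m), for 0.2 s.
2. the rod presses the knob, at rest against its on stop, with more than 2 N for 0.8 s (contact force between rod and knob above 2 N and distance of knob from where it was at the start of the episode above 0.0225 m and linear speed of knob below 0.004 m/s), for 0.8 s.
At the end, for the whole second after the job is handed in: The knob is left at its on end (over 22.5 mm from where it started); the rod hangs still on its rest, the handle's centre within 14 mm of the seat, upright within 0.1 rad, bend at the rest's +x end, released (distance of knob from where it was at the start of the episode above 0.0225 m and distance between rod_grip and rest_seat below 0.014 m and angle between rod's own z axis and vertical below 0.1 rad and x of rod_tip in the frame of rest above 0.05 m and linear speed of rod below 0.02 m/s); the robot touches nothing.
It fails at once if the rod presses the knob with more than 9 N (contact force between rod and knob above 9 N).
It fails at once if the robot touches the knob itself (contact force between any of the arm, the fingers and knob above 0.5 N).
It fails at once if the card is pushed with more than 8 N (contact force between anything else and card above 8 N).
It fails at once if the drive, screwdriver, memory stick or mug is moved by more than 25 mm (distance of any of drive, screwdriver, memory, mug from where it was at the start of the episode above 0.025 m).
It also fails if it takes over 58 s, if anything falls off the work surface, if the arm or the gripper's body presses on something with over 40 N, if the wrist force passes 120 N, or if a joint passes its speed limit or range.

## Working session

There is one attempt and no reset: what is moved stays moved. The work goes in short steps, Python scripts to look and compute and a shell command to move; the robot and the scene stay as the last step left them, time stands still between calls to the robot, and variables do not carry over. Pictures are saved under pics/ and viewed, at most 10 in all, crops included, and the job is handed in when it is done.

```bash
mkdir -p pics
cat > h.py <<'E'
from bench import arm
import numpy as np, cv2
def save(p,n): cv2.imwrite(f'pics/{n}.png',p['image'][:,:,::-1])
def ray(p,uv):
    d=np.array([(uv[0]-p['cx'])/p['fx'],(uv[1]-p['cy'])/p['fy'],1]); R=np.array(p['R']);t=np.array(p['t'])
    return -R.T@t, R.T@d
def atz(p,uv,z):
    c,d=ray(p,uv); return c+d*(z-c[2])/d[2]
def tri(obs):
    A=np.zeros((3,3));b=np.zeros(3)
    for p,uv in obs:
        c,d=ray(p,uv); d/=np.linalg.norm(d); M=np.eye(3)-np.outer(d,d); A+=M;b+=M@c
    return np.linalg.solve(A,b)
def proj(p,X):
    c=np.array(p['R'])@X+np.array(p['t']); return np.array([p['fx']*c[0]/c[2]+p['cx'],p['fy']*c[1]/c[2]+p['cy']])
E
python3 - <<'E'
from h import *
P={n:arm.get_image(n) for n in('side','top')}
for n,p in P.items():
    save(p,n+'0'); print(n,'cam',np.round(ray(p,(280,210))[0],3))
    for th in ['bench','card','knob','rod_grip','rod_tip','rest_seat','rest','drive','screwdriver','memory','mug']:
        print(th,[(np.round(d['location'],1).tolist(),round(d['conf'],2)) for d in arm.place_of(th,p)])
E
```

```text
side cam [0.018 0.752 1.124]
bench [([306.1, 176.3], 0.64)]
card [([306.2, 171.8], 0.8)]
knob []
rod_grip [([336.6, 321.9], 0.8), ([276.4, 256.1], 0.71), ([247.0, 254.8], 0.69)]
rod_tip [([315.3, 401.9], 0.84), ([311.8, 182.1], 0.48)]
rest_seat [([247.8, 255.9], 0.6)]
rest [([251.4, 284.9], 0.8)]
drive [([191.4, 236.2], 0.64)]
screwdriver [([368.9, 195.0], 0.62)]
memory [([310.5, 181.4], 0.69)]
mug [([165.6, 292.4], 0.65)]
top cam [0.266 0.098 1.041]
bench [([357.1, 166.8], 0.87)]
card [([390.7, 246.4], 0.75), ([359.8, 163.8], 0.61)]
knob [([378.7, 147.6], 0.46), ([195.9, 133.5], 0.23)]
rod_grip [([224.3, 328.3], 0.96), ([179.2, 218.6], 0.77), ([244.0, 222.6], 0.7)]
rod_tip [([142.8, 375.5], 0.88), ([287.4, 216.0], 0.77)]
rest_seat [([180.8, 220.1], 0.92), ([378.2, 149.9], 0.67), ([194.7, 232.5], 0.57)]
rest [([192.4, 233.0], 0.67), ([356.3, 167.1], 0.2)]
drive [([195.2, 134.6], 0.93), ([392.5, 243.1], 0.19)]
screwdriver [([388.8, 244.3], 0.63)]
memory [([351.9, 176.7], 0.78), ([193.4, 232.3], 0.27)]
mug [([130.2, 175.6], 0.94), ([178.6, 218.5], 0.51)]
```

View pics/side0.png

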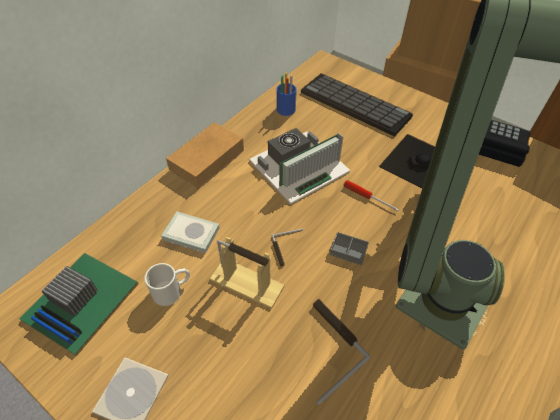

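View pics/top0.png

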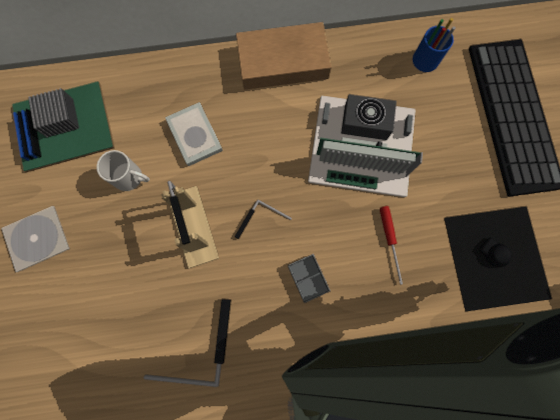

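The side view shows the middle rod hanging on the rest near (247,255), with a small rod at (280,250) and a large one at (340,325) lying on the desk. In the top view the rest is at about (190,230), with the rod's bend pointing up, and the bench is at (360,160) with the knob near (378,148). I'll zoom in on both.

Run:
```python
from h import *
p=arm.get_image('top'); im=p['image'][:,:,::-1]
a=cv2.resize(im[80:205,300:430],None,fx=3.8,fy=3.8,interpolation=2)[:475]
b=cv2.resize(im[170:280,120:220],None,fx=3,fy=4.32,interpolation=2)[:475]
b=cv2.resize(im[170:280,135:220],(367,475),interpolation=2)[:, :306]
cv2.imwrite('pics/z1.png',np.hstack([a,b]))
s=arm.get_image('side')
print('seat tri',tri([(p,(180.8,220.1)),(s,(247.8,255.9))]), 'grip', tri([(p,(179.2,218.6)),(s,(247,254.8))]),atz(p,(180,219.3),.16))
print('bench',tri([(p,(357.1,166.8)),(s,(306.1,176.3))]),atz(p,(357.1,166.8),0),'card',atz(p,(359.8,163.8),.012),'knob',atz(p,(378.7,147.6),.0345))
for n,uv,z in [('drive',(195,134.6),0),('screw',(388.8,244.3),0),('mem',(351.9,176.7),.012),('mug',(130.2,175.6),0)]: print(n,atz(p,uv,z))
```

```text
seat tri [0.46278132 0.2931311  0.14859015] grip [0.46461491 0.29476969 0.15458997] [0.4617095  0.29200594 0.16      ]
bench [ 0.57837416 -0.15219866  0.00089481] [ 0.57407368 -0.153789    0.        ] card [ 0.5776967 -0.1594062  0.012    ] knob [ 0.60759575 -0.21037855  0.0345    ]
drive [0.72546343 0.26614022 0.        ]
screw [ 0.3584211  -0.19719796  0.        ]
mem [ 0.54566009 -0.13256708  0.012     ]
mug [0.63369969 0.44830725 0.        ]
```

View pics/z1.png

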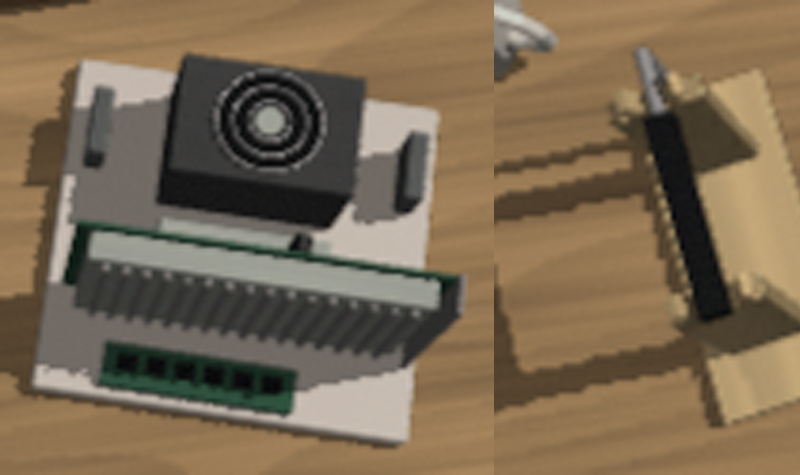

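Run:
```python
from h import *
p=arm.get_image('top')
A=lambda u,v:(300+u/3.8,80+v/3.8); B=lambda u,v:(135+(u-494)/4.318,170+v/4.318)
W=[atz(p,A(*c),.012)[:2] for c in [(80,60),(440,107),(407,445),(33,388)]]
L=np.array([(185,130),(185,-130),(-65,-130),(-65,130)])/1000
W=np.array(W); lc=L-L.mean(0); wc=W-W.mean(0)
M=lc.T@wc; yaw=np.arctan2(M[0,1]-M[1,0],M[0,0]+M[1,1]); R=np.array([[np.cos(yaw),-np.sin(yaw)],[np.sin(yaw),np.cos(yaw)]])
o=W.mean(0)-R@L.mean(0); print('bench yaw',np.degrees(yaw),'o',o,'res mm',(W-(L@R.T+o))*1000)
k=atz(p,A(302,240),.062)[:2]; print('knob',k,'local',R.T@(k-o))
f=atz(p,B(661,112),.168);b=atz(p,B(715,317),.168); d=(f-b)[:2]; print('rod mid',(f+b)/2,'len',np.linalg.norm(d),'yaw',np.degrees(np.arctan2(d[1],d[0])))
s=arm.read_state(); print(s['position'],s['tool_rot'],s['gripper_width'],s['q'],s['contact_force'])
np.savez('b.npz',R=R,o=o,yaw=yaw)
```

```text
bench yaw -16.69632670169715 o [ 0.57153101 -0.16034256] res mm [[-1.21634397 -0.30647004]
 [ 1.34089926 -0.39011517]
 [-0.32461209  1.66507257]
 [ 0.2000568  -0.96848736]]
knob [ 0.60971761 -0.20613349] local [ 0.04973239 -0.03288945]
rod mid [0.45980204 0.29058813 0.168     ] len 0.11028165943416078 yaw 9.299861750666501
[ 0.23488614 -0.52486163  0.23135162] [ 1.79991406e+02 -7.29968711e-04  2.41113214e+01] 0.08535275380739737 [-6.70369693e+01  1.83103731e+01  8.96392396e+01  9.48247208e-04
  7.20418095e+01 -1.14858294e+00] [ 0.15347571 -0.03461062 -0.12629465]
```

```bash
python3 -m pendant '0 0 -1 .014 .045 .005 100;0 0 -1 .014 .055 .005 100;0 0 -1 .014 .055 .005 100;0 0 -1 .014 .055 .005 100;0 0 -1 .014 .055 .005 100;0 0 -1 .014 .055 .005 100;0 0 -1 .014 .055 .005 100;0 0 -1 .014 .055 .005 100;0 0 -1 .014 .055 .005 100;0 0 -1 .014 .055 .005 100;0 0 -1 .014 .055 .005 100;0 0 -1 .014 .055 .005 100' 100
```

```text
clock: 2.85
position: [0.4031, 0.1271, 0.2918]
tool_rot: [180.0, -0.1, 12.1]
contact_force: [1.3, -0.1, 0.6]
gripper_width: 0.0852
grip_force: 0.0
```

```bash
python3 -m pendant '0 0 -1 .015 .045 -.01 100;0 0 -1 .015 .045 -.01 100;0 0 -0.8 .014 .045 -.01 100;0 0 0 .013 .0285 -.01 100;0 0 0 0 0 0 100;0 0 0 0 0 0 100'
python3 - <<'E'
from h import *
p=arm.get_image('wrist'); save(p,'w1'); print(np.round(ray(p,(280,210)),3), arm.read_state()['position'],arm.read_state()['tool_rot'],arm.read_state()['contact_force'])
for th in ['rod_grip','rest_seat','rod_tip']: print(th,[(np.round(d['location'],1).tolist(),round(d['conf'],2),atz(p,d['location'],.16).round(4)) for d in arm.place_of(th,p)])
E
```

```text
clock: 3.6
position: [0.4596, 0.2881, 0.2514]
tool_rot: [180.0, 0.0, 9.3]
contact_force: [-0.4, -0.3, 0.5]
gripper_width: 0.0854
grip_force: 0.0
[[ 0.539  0.302  0.393]
 [-0.322 -0.048 -0.946]] [0.45967965 0.28789326 0.25175078] [ 1.79982621e+02 -1.20134515e-02  9.27927879e+00] [-0.33151122  0.41521144  0.42619023]
rod_grip [([396.3, 180.5], 0.92, array([0.4914, 0.2201, 0.16  ])), ([276.6, 204.8], 0.75, array([0.4628, 0.2929, 0.16  ])), ([282.8, 367.4], 0.64, array([0.3349, 0.2676, 0.16  ]))]
rest_seat [([271.9, 207.2], 0.68, array([0.4607, 0.2957, 0.16  ]))]
rod_tip [([505.7, 199.4], 0.91, array([0.4907, 0.1467, 0.16  ])), ([276.5, 64.5], 0.83, array([0.5475, 0.3066, 0.16  ]))]
```

View pics/w1.png

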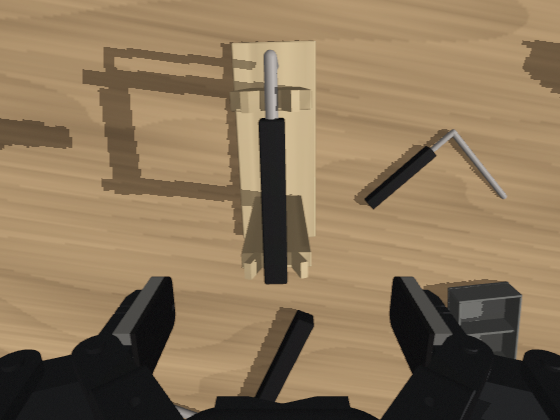

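The wrist view shows the rod's handle from (272,119) to (275,283), with the bend at (270,55). The rest's prongs are at rows 95 and 262.

Run:
```python
from h import *
p=arm.get_image('wrist')
f=atz(p,(272.3,119),.168);b=atz(p,(275.3,283),.168);d=f-b
print((f+b)/2,np.linalg.norm(d),np.degrees(np.arctan2(d[1],d[0])),atz(p,(270,57),.164))
```

```text
[0.46389048 0.29448463 0.168     ] 0.10886333950490903 9.91858866213144 [0.5510566  0.31050798 0.164     ]
```

```bash
python3 -m pendant '0 0 0.6 .004 .0055 -.02 100;0 0 0 0 0 -.03 100;0 0 0 0 0 -.03 100;0 0 0 0 0 -.02 100;0 0 0 0 0 -.0105 100;0 0 0 0 0 0 100' && python3 -m pendant '0 0 0 0 0 0 10;0 0 0 0 0 0 10;0 0 0 0 0 0 10;0 0 0 0 0 0 10;0 0 0 0 0 0 10;0 0 0 0 0 0 10' 100
```

```text
clock: 4.6
position: [0.4638, 0.2938, 0.1407]
tool_rot: [180.0, 0.0, 9.9]
contact_force: [0.4, -0.7, 0.4]
gripper_width: 0.0853
grip_force: 0.0
clock: 5.35
position: [0.4641, 0.2942, 0.1414]
tool_rot: [-180.0, -0.0, 9.9]
contact_force: [-1.0, -0.6, 5.5]
gripper_width: 0.0145
grip_force: 97.8
```

```bash
python3 -m pendant '0 0 0 0 0 0.005 10;0 0 0 0 0 .015 10;0 0 0 0 0 .02 10;0 0 0 0 0 .03 10;0 0 0 0 0 .03 10;0 0 0 0 0 .03 10;0 0 0 0 0 .03 10;0 0 0 0 0 .01 10;0 0 0 0 0 0 10;0 0 0 0 0 0 10'
python3 - <<'E'
from h import *
p=arm.get_image('wrist'); save(p,'w2'); s=arm.read_state();print(s['position'],s['tool_rot'],s['wrist_torque'])
z=np.load('b.npz');R,o,yaw=z['R'],z['o'],float(z['yaw'])
for y in(-.055,): print('grip target',o+R@np.array([.045-.09,y]),np.degrees(yaw))
for n in ['top','side']:
    p=arm.get_image(n)
    print(n,[(np.round(d['location'],1).tolist(),round(d['conf'],2)) for d in arm.place_of('rod_tip',p)], proj(p,np.array([.4636+.09*np.cos(.173),.294+.09*np.sin(.173),s['position'][2]+.019-.129])))
E
```

```text
clock: 6.6
position: [0.4633, 0.2938, 0.3094]
tool_rot: [179.9, 0.2, 9.9]
contact_force: [-0.2, 0.2, -2.2]
gripper_width: 0.0145
grip_force: 97.5
[0.4633426  0.29384152 0.30933091] [1.79933903e+02 1.59998430e-01 9.91061994e+00] [ 0.00866534  0.13180567 -0.00086662]
grip target [ 0.51262671 -0.20009535] -16.69632670169715
top [([289.6, 218.5], 0.8), ([146.0, 375.1], 0.47)] [163.86735979 176.03596402]
side [([318.5, 399.5], 0.95), ([214.8, 233.1], 0.82), ([301.7, 229.2], 0.64)] [216.31618713 231.40689789]
```

View pics/w2.png

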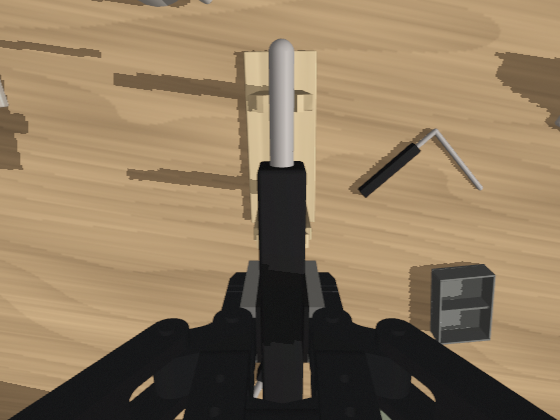

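The rod is held level and straight in the grip, with its steel bar at column 281. Next I move it over to the bench.

```bash
python3 -m pendant '0 0 -1 .002 -.02 0 10;0 0 -2 .004 -.04 0 10;0 0 -2.6 .005 -.05 0 10;0 0 -2.6 .005 -.05 0 10;0 0 -2.6 .005 -.05 0 10;0 0 -2.6 .005 -.05 0 10;0 0 -2.6 .005 -.05 0 10;0 0 -2.6 .005 -.05 0 10;0 0 -2.6 .005 -.05 0 10;0 0 -2.6 .005 -.05 0 10;0 0 -2 .003 -.03 0 10;0 0 -.8 0 -.004 0 10'
python3 -m pendant '0 0 0 0 0 0 10;0 0 0 0 0 0 10'
python3 - <<'E'
from h import *
s=arm.read_state();print(s['position'],s['tool_rot'],s['wrist_torque'])
p=arm.get_image('wrist'); save(p,'w3'); 
for th in ['knob','rod_tip']: print(th,[(np.round(d['location'],1).tolist(),round(d['conf'],2),atz(p,d['location'],.0345).round(4)) for d in arm.place_of(th,p)])
E
```

```text
clock: 8.35
position: [0.512, -0.2023, 0.3104]
tool_rot: [180.0, 0.0, -16.9]
contact_force: [-0.5, 0.6, -0.3]
gripper_width: 0.0141
grip_force: 97.8
clock: 8.6
position: [0.5126, -0.1989, 0.311]
tool_rot: [-180.0, 0.0, -16.6]
contact_force: [-0.7, 0.3, -2.5]
gripper_width: 0.0141
grip_force: 97.8
[ 0.51263533 -0.19893406  0.31098657] [-1.79987499e+02  5.49031735e-03 -1.66194499e+01] [ 0.06153524  0.00316288 -0.02485368]
knob [([261.2, 69.9], 0.52, array([ 0.6067, -0.2036,  0.0345]))]
rod_tip [([118.9, 247.3], 0.83, array([0.4625, 0.0236, 0.0345])), ([316.9, 263.2], 0.71, array([ 0.373 , -0.2017,  0.0345])), ([280.2, 306.4], 0.7, array([ 0.3269, -0.1406,  0.0345]))]
```

View pics/w3.png

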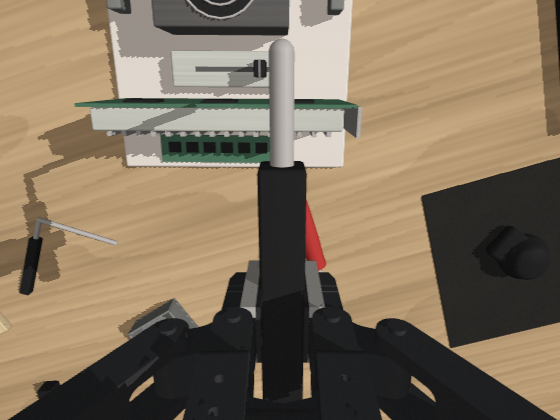

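The wrist view looks down into the gap. The knob is at (261,69), the switch housing's left end at column 172 and its slot at row 69. The bar is parallel to bench x.

Run:
```python
from h import *
z=np.load('b.npz');R,o=z['R'],z['o']
p=arm.get_image('wrist'); s=arm.read_state(); yaw=np.radians(s['tool_rot'][2])
for n,uv,h in [('knobtop',(260,69),.0645),('knoborg',(261.2,69.9),.0345),('slotL',(195,69),.034),('housL far',(173,51),.034),('housL near',(172,87),.034),('trayL',(128,166),.012),('trayR',(344,166),.012),('cardtop L',(92,109),.13)]:
    X=atz(p,uv,h); print(n,X.round(4),'bench',(R.T@(X[:2]-o)*1000).round(1))
t=np.array(s['position'])[:2]+.09*np.array([np.cos(yaw),np.sin(yaw)]); print('tip bench',R.T@(t-o)*1000,'z',s['position'][2]+.019-.129)
print('bench y axis',R[:,1],'x axis',R[:,0])
```

```text
knobtop [ 0.6069 -0.204   0.0645] bench [ 46.5 -31.7]
knoborg [ 0.6071 -0.2037  0.0345] bench [ 46.5 -31.3]
slotL [ 0.6277 -0.1374  0.034 ] bench [47.2 38.1]
housL far [ 0.6506 -0.1218  0.034 ] bench [64.6 59.6]
housL near [ 0.6178 -0.1076  0.034 ] bench [29.2 63.8]
trayL [ 0.5504 -0.0178  0.012 ] bench [-61.2 130.5]
trayR [ 0.4769 -0.2649  0.012 ] bench [ -60.6 -127.4]
cardtop L [ 0.614  -0.0632  0.13  ] bench [ 12.8 105.3]
tip bench [ 44.99423465 -53.84496913] z 0.20101373876768747
bench y axis [0.28729911 0.95784092] x axis [ 0.95784092 -0.28729911]
```

```bash
python3 -m pendant '0 0 0 .0015 -.0005 -.01 10;0 0 0 0 0 -.02 10;0 0 0 0 0 -.02 10;0 0 0 0 0 -.02 10;0 0 0 0 0 -.02 10;0 0 0 0 0 -.02 10;0 0 0 0 0 -.02 10;0 0 0 0 0 -.015 10;0 0 0 0 0 -.01 10;0 0 0 0 0 0 10;0 0 0 0 0 0 10;0 0 0 0 0 0 10'
python3 - <<'E'
from h import *
s=arm.read_state();print(s['position'],s['tool_rot'],s['wrist_torque'],s['contact_force'])
p=arm.get_image('wrist'); save(p,'w4')
E
```

```text
clock: 10.3
position: [0.5148, -0.2005, 0.1566]
tool_rot: [180.0, -0.1, -16.7]
contact_force: [-0.2, -0.1, -1.7]
gripper_width: 0.0144
grip_force: 97.8
[ 0.51482332 -0.20053187  0.15657448] [ 1.79985452e+02 -9.02732056e-02 -1.66908650e+01] [ 0.01606813  0.04435686 -0.02803033] [-0.16968164 -0.08993871 -1.69519547]
```

View pics/w4.png

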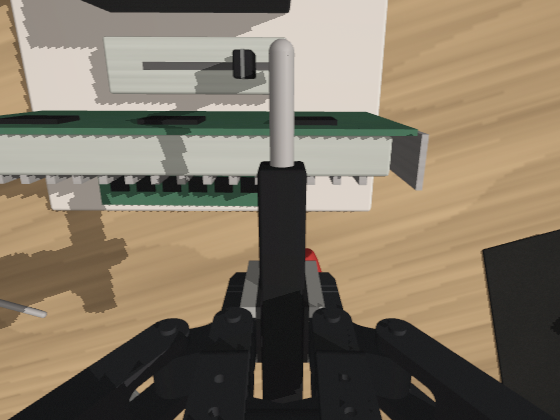

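```bash
python3 -m pendant '0 0 0 .0006 .0019 0 10;0 0 0 .0006 .0019 0 10;0 0 0 .0006 .0019 0 10;0 0 0 .0006 .0019 0 10;0 0 0 .0003 .001 0 10;0 0 0 .0003 .001 0 10;0 0 0 .0003 .001 0 10;0 0 0 .0003 .001 0 10;0 0 0 .0006 .0019 0 10;0 0 0 .0006 .0019 0 10;0 0 0 .0006 .0019 0 10;0 0 0 .0006 .0019 0 10'
cat > r.py <<'E'
from h import *
F=[];T=[]
for i in range(6):
    s=arm.read_state();F.append(s['contact_force']);T.append(s['wrist_torque']);arm.get_image('wrist') if i<5 else 0
z=np.load('b.npz');R,o=z['R'],z['o'];F=np.mean(F,0);T=np.mean(T,0);y=np.radians(s['tool_rot'][2])
t=np.array(s['position'])[:2]+.09*np.array([np.cos(y),np.sin(y)])
print('tip bench',(R.T@(t-o)*1000).round(1),'F bench',(R.T@F[:2]).round(2),'Fz',F[2].round(2),'T bench',(R.T@T[:2]).round(3),T[2].round(3),'yaw',s['tool_rot'],s['clock'])
E
python3 r.py
```

```text
clock: 11.85
position: [0.5204, -0.1811, 0.1559]
tool_rot: [180.0, 0.0, -16.7]
contact_force: [-0.3, -2.1, -1.0]
gripper_width: 0.0145
grip_force: 97.8
tip bench [ 47.  -34.5] F bench [-0.19 -1.  ] Fz -1.37 T bench [-0.253  0.106] -0.088 yaw [-1.79994900e+02  6.07482465e-03 -1.66838153e+01] 12.1
```

```bash
python3 -m pendant '0 0 0 .0003 .00095 0 10;0 0 0 .0003 .00095 0 10;0 0 0 .0003 .00095 0 10;0 0 0 .0003 .00095 0 10;0 0 0 .0003 .00095 0 10;0 0 0 .0003 .00095 0 10;0 0 0 .0003 .00095 0 10;0 0 0 .0003 .00095 0 10;0 0 0 .0003 .00095 0 10;0 0 0 .0003 .00095 0 10;0 0 0 .0003 .00095 0 10;0 0 0 .0003 .00095 0 10'
python3 r.py
```

```text
clock: 13.6
position: [0.524, -0.1697, 0.1558]
tool_rot: [180.0, 0.0, -16.7]
contact_force: [-1.2, -1.0, -1.0]
gripper_width: 0.014
grip_force: 97.8
tip bench [ 47.2 -22.5] F bench [-0.31 -1.02] Fz -0.89 T bench [-0.242  0.136] -0.092 yaw [-1.79993273e+02  2.95741213e-04 -1.66872083e+01] 13.85
```

```bash
sed -i 's/range(6)/range(3)/;s/i<5/i<2/' r.py; echo "import sys; sys.exit(bool((R.T@T[:2])[0]<-.38))" >> r.py
python3 -m pendant '0 0 0 .0003 .00095 0 10;0 0 0 .0003 .00095 0 10;0 0 0 .0003 .00095 0 10' >/dev/null; python3 r.py && python3 -m pendant '0 0 0 .0003 .00095 0 10;0 0 0 .00015 .0005 0 10' >/dev/null && python3 r.py && python3 -m pendant '0 0 0 .0003 .00095 0 10;0 0 0 .00015 .0005 0 10' >/dev/null && python3 r.py && python3 -m pendant '0 0 0 .0003 .00095 0 10;0 0 0 .00015 .0005 0 10' >/dev/null && python3 r.py && python3 -m pendant '0 0 0 .0003 .00095 0 10;0 0 0 .00015 .0005 0 10' >/dev/null && python3 r.py && python3 -m pendant '0 0 0 .0003 .00095 0 10;0 0 0 .00015 .0005 0 10' >/dev/null && python3 r.py
```

```text
tip bench [ 47.2 -19.5] F bench [-0.57 -1.45] Fz -1.32 T bench [-0.312  0.15 ] -0.115 yaw [ 1.79998930e+02 -1.95223377e-03 -1.66808415e+01] 14.325
tip bench [ 47.2 -18.1] F bench [ 0.37 -1.12] Fz -1.25 T bench [-0.358  0.155] -0.115 yaw [ 1.79997146e+02 -1.05753957e-03 -1.66850077e+01] 14.675
tip bench [ 47.3 -16.5] F bench [-0.14 -0.98] Fz -1.37 T bench [-0.328  0.145] -0.095 yaw [ 1.79998374e+02 -2.00310352e-03 -1.66845980e+01] 15.025
tip bench [ 47.3 -15. ] F bench [ 0.08 -0.96] Fz -1.74 T bench [-0.327  0.139] -0.098 yaw [ 1.79998230e+02  3.01276914e-04 -1.66844652e+01] 15.375
tip bench [ 47.3 -13.5] F bench [-0.39 -1.47] Fz -1.03 T bench [-0.342  0.143] -0.094 yaw [-1.79999909e+02  2.34492175e-03 -1.66830662e+01] 15.725
tip bench [ 47.3 -12. ] F bench [-0.86 -1.48] Fz -1.53 T bench [-0.33   0.178] -0.114 yaw [ 1.79997663e+02 -2.34405362e-03 -1.66864922e+01] 16.075
```

```bash
sed -i 's/-.38/-.42/' r.py
for i in 1; do python3 -m pendant '0 0 0 .0003 .00095 0 10;0 0 0 .00015 .0005 0 10' >/dev/null && python3 r.py && python3 -m pendant '0 0 0 .0003 .00095 0 10;0 0 0 .00015 .0005 0 10' >/dev/null && python3 r.py && python3 -m pendant '0 0 0 .0003 .00095 0 10;0 0 0 .00015 .0005 0 10' >/dev/null && python3 r.py && python3 -m pendant '0 0 0 .0003 .00095 0 10;0 0 0 .00015 .0005 0 10' >/dev/null && python3 r.py && python3 -m pendant '0 0 0 .0003 .00095 0 10;0 0 0 .00015 .0005 0 10' >/dev/null && python3 r.py && python3 -m pendant '0 0 0 .0003 .00095 0 10;0 0 0 .00015 .0005 0 10' >/dev/null && python3 r.py; done
```

```text
tip bench [ 47.3 -10.5] F bench [-0.53 -1.19] Fz -1.76 T bench [-0.293  0.144] -0.111 yaw [-1.79999435e+02  1.16941120e-03 -1.66854189e+01] 16.425
tip bench [47.3 -9. ] F bench [-0.6  -1.17] Fz -1.39 T bench [-0.366  0.165] -0.13 yaw [ 1.79998127e+02  1.67849187e-03 -1.66845228e+01] 16.775
tip bench [47.3 -7.4] F bench [-0.54 -1.5 ] Fz -1.08 T bench [-0.38   0.171] -0.131 yaw [ 1.79999728e+02  7.81872192e-04 -1.66880950e+01] 17.125
tip bench [47.4 -6.3] F bench [-0.51 -3.18] Fz -1.17 T bench [-0.764  0.174] -0.265 yaw [ 1.79957114e+02 -2.18697241e-03 -1.66867972e+01] 17.475
```

```bash
python3 -m pendant '0 0 0 .0001 .0004 0 10;0 0 0 0 0 0 10;0 0 0 0 0 0 10;0 0 0 0 0 0 10' >/dev/null;python3 r.py;python3 -m pendant '0 0 0 0 0 0 10;0 0 0 0 0 0 10;0 0 0 0 0 0 10;0 0 0 0 0 0 10;0 0 0 0 0 0 10;0 0 0 0 0 0 10' >/dev/null;python3 r.py
```

```text
tip bench [47.3 -5.8] F bench [-0.62 -3.51] Fz -1.71 T bench [-1.052  0.131] -0.318 yaw [ 1.79979968e+02  3.71736417e-04 -1.66934698e+01] 18.075
tip bench [47.3 -5.6] F bench [-0.49 -4.3 ] Fz -1.0 T bench [-1.158  0.14 ] -0.364 yaw [ 1.79991916e+02 -3.85310242e-03 -1.66890590e+01] 18.925
```

```bash
python3 -m pendant '0 0 0 -.0006 -.002 0 10;0 0 0 -.0015 -.005 0 10;0 0 0 -.0025 -.008 0 10;0 0 0 0 0 .005 10;0 0 0 0 0 .02 10;0 0 0 0 0 .025 10;0 0 0 0 0 .03 10;0 0 0 0 0 .03 10;0 0 0 0 0 .03 10;0 0 0 0 0 .015 10;0 0 0 0 0 0 10;0 0 0 0 0 0 10'
python3 - <<'E'
from h import *
p=arm.get_image('wrist'); save(p,'w5'); s=arm.read_state(); print(s['position'],s['tool_rot'])
z=np.load('b.npz');R,o=z['R'],z['o']
for d in arm.place_of('knob',p): print(d['location'],d['conf'],R.T@(atz(p,d['location'],.0345)[:2]-o))
E
```

```text
clock: 20.42
position: [0.5239, -0.1682, 0.3095]
tool_rot: [-180.0, 0.1, -16.7]
contact_force: [0.9, 0.1, -1.4]
gripper_width: 0.0144
grip_force: 97.9
[ 0.52385599 -0.16821872  0.30933784] [-1.79992414e+02  1.66749605e-01 -1.66893590e+01]
[257.1, 70.7] 0.73 [0.04659893 0.00544945]
[258.4, 110.1] 0.17 [0.00665126 0.00484003]
[283.1, 304.8] 0.17 [-0.23563477 -0.02226197]
```

View pics/w5.png

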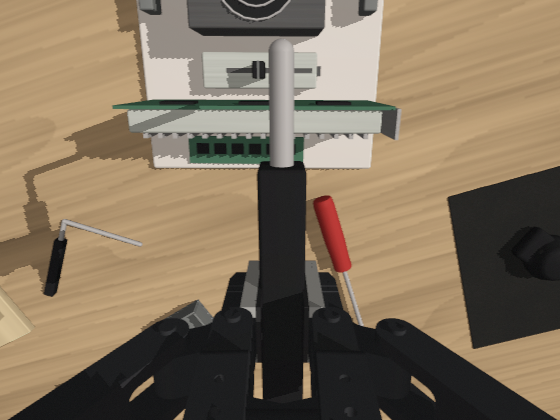

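The knob is now at (258,70), about 36 mm further on, and the rod has not shifted in the grip. I take it back to the rest.

```bash
python3 -m pendant '0 0 1 -.002 .02 0 10;0 0 2 -.005 .04 0 10;0 0 2.6 -.006 .048 0 10;0 0 2.6 -.006 .048 0 10;0 0 2.6 -.006 .048 0 10;0 0 2.6 -.006 .048 0 10;0 0 2.6 -.006 .048 0 10;0 0 2.6 -.006 .048 0 10;0 0 2.6 -.006 .048 0 10;0 0 2.6 -.006 .04 0 10;0 0 2 -.005 .02 0 10;0 0 .8 0 .006 0 10'
python3 -m pendant '0 0 0 0 0 0 10;0 0 0 0 0 0 10;0 0 0 0 0 0 10'
```

```text
clock: 22.02
position: [0.4636, 0.2944, 0.3105]
tool_rot: [180.0, 0.1, 10.1]
contact_force: [-0.5, -0.9, -1.3]
gripper_width: 0.0141
grip_force: 97.9
clock: 22.4
position: [0.4647, 0.2926, 0.311]
tool_rot: [180.0, -0.0, 9.8]
contact_force: [0.5, 0.4, -1.4]
gripper_width: 0.0143
grip_force: 97.9
```

```bash
python3 -m pendant '0 0 0.1 -.0007 .0012 -.011 10;0 0 0 0 0 -.025 10;0 0 0 0 0 -.025 10;0 0 0 0 0 -.025 10;0 0 0 0 0 -.025 10;0 0 0 0 0 -.02 10;0 0 0 0 0 -.01 10;0 0 0 0 0 0 10;0 0 0 0 0 0 10'
python3 -c "
from h import *
p=arm.get_image('wrist');save(p,'w6');s=arm.read_state();print(s['position'],s['tool_rot'])"
```

```text
clock: 23.52
position: [0.4642, 0.295, 0.1706]
tool_rot: [-180.0, -0.1, 10.0]
contact_force: [0.1, 0.2, -0.5]
gripper_width: 0.0146
grip_force: 97.9
[0.46428373 0.29505589 0.17075076] [-1.79964364e+02 -1.04472087e-01  1.00073713e+01]
```

View pics/w6.png

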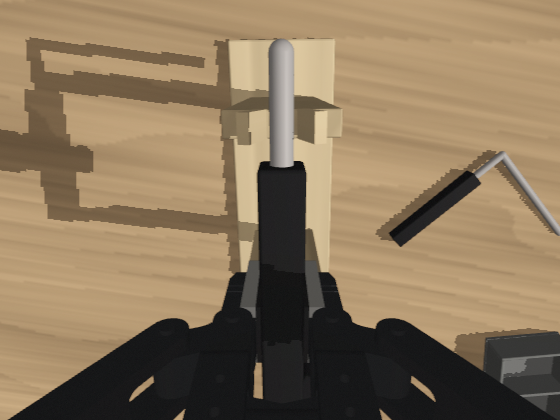

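The bar at column 281 is centred between the front prongs, so I lower it in.

```bash
python3 -m pendant '0 0 0 -.0002 -.0007 -.006 10;0 0 0 0 0 -.006 10;0 0 0 0 0 -.006 10;0 0 0 0 0 -.005 10;0 0 0 0 0 -.003 10;0 0 0 0 0 -.002 10;0 0 0 0 0 0 10;0 0 0 0 0 0 10'; python3 -c "
from bench import arm;s=arm.read_state();print(s['position'],s['contact_force'],s['wrist_torque'])"
```

```text
clock: 24.58
position: [0.4636, 0.2941, 0.142]
tool_rot: [-180.0, -0.0, 10.0]
contact_force: [-0.4, 0.3, -1.8]
gripper_width: 0.0145
grip_force: 97.9
[0.46364262 0.29409325 0.14199314] [-0.36238248  0.26415464 -1.84591024] [-0.04572777  0.03012697  0.01911376]
```

```bash
python3 -m pendant '0 0 0 0 0 -.0008 10;0 0 0 0 0 0 10;0 0 0 0 0 0 10';  python3 -m pendant '0 0 0 0 0 0 30;0 0 0 0 0 0 60;0 0 0 0 0 0 100;0 0 0 0 0 0 100;0 0 0 0 0 0 100;0 0 0 0 0 0 100;0 0 0 0 0 0 100' && python3 -m pendant '0 0 0 0 0 .01 100;0 0 0 0 0 .02 100;0 0 0 0 0 .03 100;0 0 0 0 0 .03 100;0 0 0 0 0 .02 100;0 0 0 0 0 0 100;0 0 0 0 0 0 100;0 0 0 0 0 0 100'
python3 -c "
from h import *
p=arm.get_image('wrist');save(p,'w7');s=arm.read_state();print(s['position'],s['tool_rot'])"
```

```text
clock: 24.95
position: [0.4637, 0.2941, 0.1414]
tool_rot: [-180.0, -0.0, 10.0]
contact_force: [0.6, -0.5, 1.3]
gripper_width: 0.0143
grip_force: 98.4
clock: 25.82
position: [0.4635, 0.294, 0.141]
tool_rot: [180.0, 0.0, 10.0]
contact_force: [0.4, 0.2, -0.2]
gripper_width: 0.0851
grip_force: 0.0
clock: 26.82
position: [0.463, 0.2937, 0.2499]
tool_rot: [179.9, 0.1, 10.0]
contact_force: [0.0, -0.1, -0.1]
gripper_width: 0.0855
grip_force: 0.0
[0.46314583 0.29377685 0.2499824 ] [1.79951906e+02 1.12392618e-01 1.00056823e+01]
```

View pics/w7.png

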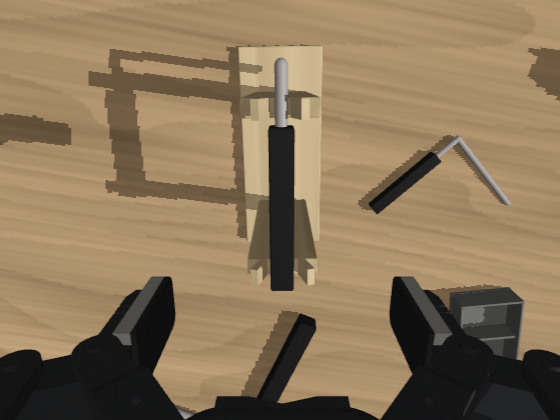

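The rod hangs on its rest as it did at the start: handle from (281,126) to (282,290), between the prongs. The gripper is clear of it.

```bash
python3 -c "
from bench import arm;print(arm.job_done())"
```

```text
the job is handed in; nothing more can be done
None
```

I slid the knob about 36 mm on to its stop, held it there at about 3–4.5 N for over a second, hung the rod back on its rest, and handed the job in at about 27 s; no verdict was returned.

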